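Lock a carving into its holding jig

ROBOT

A 6-joint arm with a two-finger parallel gripper is mounted at the origin on the work surface. World frame = base frame: x ahead of the robot, y to its left, z up, the work surface at z = 0. Lengths are in m, angles in rad, forces in N, time in s.
With the tool pointing down it reaches from about 0.375 to 0.9 m from the base axis. Payload 3.1 kg.
Tool frame: the origin (TCP) lies at the very end of the fingers, on their centre line; the grasp point (between the pads) lies 19 mm behind it; z points along the fingers, y is the line along which they close (so a half turn about z gives the same grasp; the last joint's range is limited). The gripper opens to 85 mm and grips with 20 to 120 N. Pads are 22 mm wide; open, the fingers measure 114 mm over their backs; the gripper's body (76 mm by 85 mm) begins 54 mm behind the grasp point. The pads swing forward as they close: fully open they stand 13 mm farther back than shut.
Start: joints at [-1.492, 0.527, 1.433, -0, 1.181, -0.178], TCP at [0.159, -0.604, 0.231] pointing down, gripper open.
Joint ranges: [-3.08, 3.08], [-0.75, 2.2], [0.22, 2.44], [-1.43, 4.57], [0, 2.65], [-2.85, 2.85]. Speed limits (rad/s): [2.79, 2.79, 3.14, 3.14, 3.14, 3.14].

INTERFACE

Orientations are given as a unit quaternion [x, y, z, w].
In Python, from station import telemetry, snapshot, ticket gives the robot as it stands.
- The arm moves only by the tool move_arm, never from a script. Its argument "commands" is text: rows parted by semicolons, each of 7 numbers parted by spaces: the shift along the tool's x, y, z in mm, then the turn, a rotation vector about the tool's x, y, z in degrees, then the opening, from -1 (shut) to 1 (fully open). A call has exactly 5 rows; each row is the pose to reach, as a shift and turn from the pose commanded when the call began, along the tool's axes at that moment; what a row does not reach only later rows make up. A row lasts 1/8 s, in which the tool goes at most 62.5 mm and 10.7 degrees, less where a joint would pass 70% of its speed; a pose out of reach is approached as far as the arm can. A call with a gripper value outside its range is refused whole. The fingers move at their own pace and stop on an object; "grip_force" is the grip in N (left out, the last holds). Time passes only in rows, so rows that repeat a pose let the fingers close, or fill a call up. It gives the time, the measured TCP pose, the force, the opening and the grip force at its end, in the units of the state.
- telemetry.sense(): the state, without advancing time (a new reading comes with each control period).
- snapshot(name): name is "scene" or "top" or "wrist"; returns a dict with "image" (384x512x3 uint8, red, green, blue), "fx", "fy", "cx", "cy" (pixels), "pose" (4x4, takes a point from camera to world coordinates). Camera axes: x right, y down, z forward; pixel columns grow to the right and rows downward; lengths in m; the calibration is good to about 2 mm. A picture is of the moment at which its call begins. There is no depth.
- ticket.sign_off(): hands the job in; it is judged then, once.
The state is a dict: "t": time; "q": joint angles; "qd": joint speeds; "tau": joint torques, N m; "tcp_pos": TCP position; "tool_rot": TCP orientation; "force": force on the tool from outside, world axes, zero at the start; "ft_torque": the same for the moment, N m; "finger_gap": opening from 0.0 (shut) to 1.0 (fully open); "gripper_force": force on a finger pad.
Only numpy, scipy, OpenCV 4.12 (cv2) and the standard library are available. Lean on these libraries where they do the work, as an engineer would, in place of code of your own. Each camera call takes 0.05 s, during which the arm holds its last target. There are 200 camera calls.

TASK

Get the little carved head ready for work in the holding jig. The tin pot stands in the way of the jig's locking lever, so first hang it by its handle on the hook of the wooden stand; then drop the oblong plinth with the carved head into the jig's pocket, head at the end away from the lever's pivot, and swing the lever shut over it. Do not tip the pot over or disturb the square plinth, the jar or the glue bottle.

Things in the scene. Friction and masses are not known exactly. Their poses are not given: they have to be found in the camera images.
- jig: Fixed wooden holding jig, a block 132 (x) x 124 (y) x 36 mm high; origin under its centre on the bench, z up. Its top has a rectangular pocket 103 (x) x 63 (y) mm, centred, 22 mm deep (floor 14 mm above the bench), with 3 mm chamfered rim. A steel locking lever turns on a vertical pivot at (-36, +45) mm in this frame, on the jig's top.
- pocket (a point): Centre of the pocket's floor, 14 mm above the bench; axes as the jig's (x along the pocket's length).
- lever (a joint): Angle of the locking lever about its vertical pivot, rad. 0 = shut: the bar points to the jig's -y, across the pocket. It opens to 2.1, turning clockwise seen from above; at 1.57 the bar points to the jig's -x. It stays where it is left (stiff hinge, about 0.15 N m). The bar is 20 mm wide, 10 mm thick, its underside 61 mm above the bench (2 mm over a seated plinth).
- lever_pivot (a point): Point on the lever's pivot axis, at the bar's underside, 61 mm above the bench; its axes turn with the lever, the bar running along -y. The hub is 28 mm across and with its pin ends 24 mm above this point.
- lever_knob (a point): Middle of the dark wooden knob on the lever's free end, 125 mm from the pivot, 93 mm above the bench; upright cylinder 22 mm diameter, standing on the bar from 71 to 111 mm above the bench.
- carving: Loose oblong wooden plinth 100 (x) x 60 (y) x 45 mm high with a small carved head and shoulders on its top at the +x end; origin under the plinth's centre, z up. The lowest 4 mm of the plinth is stepped in 3 mm all round. The shoulders are 40 mm across, centred 28 mm to +x of the centre; the head's top is 83 mm above the underside. About 0.3 kg.
- carving_head (a point): Centre of the carved head, 28 mm to +x of the plinth's centre and 70 mm above its underside; head 27 mm across.
- pot: Loose open tin pot, 80 mm across the rim, 75 mm high, with a fixed arched handle over the mouth; origin under its centre, z up. The handle is round bar 10 mm thick: a straight top bar 86 mm long along the pot's y axis, centre 125 mm above the underside, and a leg at each end. About 0.22 kg.
- pot_handle (a point): Middle of the handle's top bar (bar's centre line), 125 mm above the pot's underside; axes as the pot's, the bar along y.
- stand: Fixed wooden hook stand: foot 90 x 130 x 16 mm, upright post 18 mm thick and 241 mm high; origin under the post. From near the post's top a steel hook (8 mm round bar) runs to the stand's -x, dipping to a V-shaped seat 85 mm from the post, then rising to its tip 115 mm from the post, whose top is 221 mm above the bench.
- hook_seat (a point): Where the centre line of the pot's handle bar rests in the hook, 206 mm above the bench (the hook bar's lowest top surface is 199 mm); axes as the stand's, the hook pointing to -x. The handle bar must lie across the hook, along the stand's y.
- spare: a square plinth 70 x 70 x 45 mm with a similar head in its middle; total height 83 mm; origin under its centre.
- jar: amber glass jar with steel cap, 66 mm across, 85 mm high; origin under its centre.
- glue: small white glue bottle with cap, 40 mm across, 95 mm high; origin under its centre.

How it is judged:
By the outcome, as a careful person would: the job done as asked, in the order asked, and still so for the second after the job is handed in, with the robot touching nothing.
It also fails if it takes over 72 s, if anything falls off the work surface, if the arm or the gripper's body presses on something with over 40 N, if the wrist force passes 120 N, or if a joint passes its speed limit or range.

## Working session

There is one attempt and no reset: what is moved stays moved. The work goes in short steps, Python scripts to look and compute and a tool call to move; the robot and the scene stay as the last step left them, time stands still between calls to the robot, and variables do not carry over. Pictures are saved under pics/ and viewed, at most 10 in all, crops included, and the job is handed in when it is done.

Besides the shell and the picture viewer there is one more tool, called after "Call:" as name(argument=value, ...) on one line, values as JSON. move_arm: Moves the arm, as the interface text tells. Its arguments: {"type":"object","properties":{"commands":{"type":"string"},"grip_force":{"type":"number"}},"required":["commands"]}

```bash
mkdir -p pics; ls; python3 - <<'E'
from station import telemetry,snapshot
import cv2,numpy as np
s=telemetry.sense();print({k:np.round(v,3) for k,v in s.items()})
for n in ("top","scene"):
    d=snapshot(n);print(n,d['fx'],d['fy'],d['cx'],d['cy'],np.round(d['pose'],4).tolist())
    np.savez('pics/%s0.npz'%n,**d)
    cv2.imwrite('pics/%s0.png'%n,cv2.resize(d['image'][:,:,::-1],(800,600),interpolation=cv2.INTER_CUBIC))
E
```

```text
pics
{'t': np.float64(0.0), 'q': array([-1.492,  0.528,  1.434, -0.   ,  1.181, -0.178]), 'qd': array([-0.   ,  0.001, -0.   , -0.   ,  0.001, -0.   ]), 'tau': array([ 2.0000e-03, -4.4234e+01, -1.7803e+01, -0.0000e+00,  8.0000e-03,
        0.0000e+00]), 'tcp_pos': array([ 0.159, -0.604,  0.23 ]), 'tool_rot': array([ 0.992,  0.129,  0.   , -0.001]), 'force': array([ 1.6  , -0.039, -0.097]), 'ft_torque': array([ 0.032, -0.004, -0.011]), 'gripper_force': np.float64(0.0), 'finger_gap': np.float64(1.002)}
top 357.62052892420286 357.62052892420286 255.40547431465944 198.04175205311307 [[-0.0176, -0.9913, 0.1307, 0.4471], [-0.9998, 0.0173, -0.0036, -0.0159], [0.0014, -0.1308, -0.9914, 1.0131], [0.0, 0.0, 0.0, 1.0]]
scene 376.1671390298883 376.1671390298883 253.06289839715632 194.1817067061116 [[-0.0524, 0.7023, -0.7099, 1.3248], [0.9985, 0.0477, -0.0265, 0.001], [0.0153, -0.7103, -0.7038, 0.9204], [0.0, 0.0, 0.0, 1.0]]
```

View pics/top0.png

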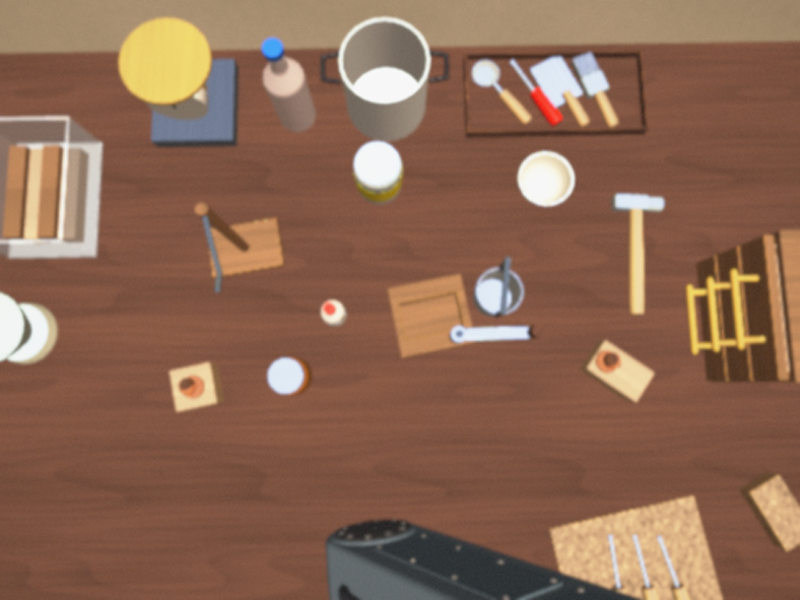

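View pics/scene0.png

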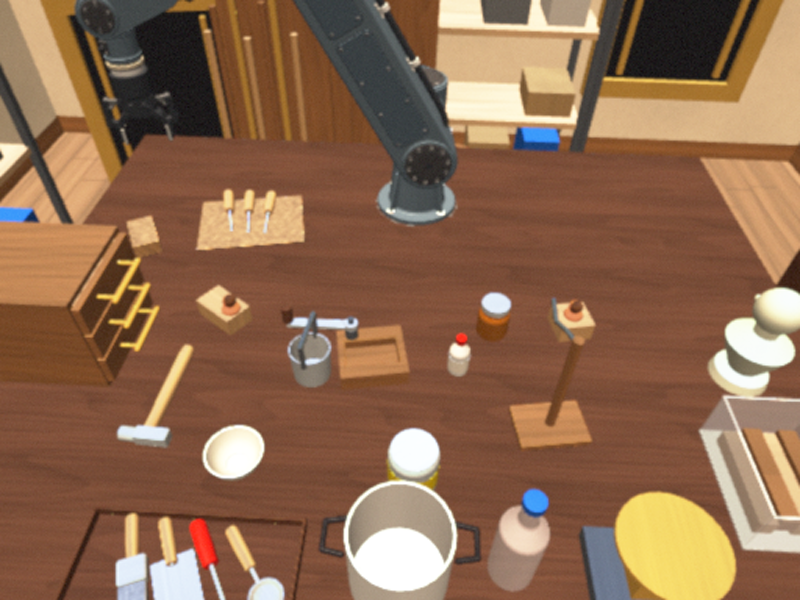

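```bash
cat > h.py <<'E'
import numpy as np,cv2
from station import telemetry,snapshot
from scipy.spatial.transform import Rotation as R
def crop(d,x0,y0,x1,y1,k):
    im=cv2.resize(d['image'][y0:y1,x0:x1,::-1],None,fx=k,fy=k,interpolation=cv2.INTER_CUBIC)
    for x in range(x0 - x0%-10 if x0%10 else x0,x1,10):
        cv2.line(im,(int((x-x0+.5)*k),0),(int((x-x0+.5)*k),4 if x%50 else 14),(0,255,255),1)
    for y in range(y0 - y0%-10 if y0%10 else y0,y1,10):
        cv2.line(im,(0,int((y-y0+.5)*k)),(4 if y%50 else 14,int((y-y0+.5)*k)),(0,255,255),1)
    return im
def ray(d,u,v):
    P=d['pose'];r=P[:3,:3]@np.array([(u-d['cx'])/d['fx'],(v-d['cy'])/d['fy'],1]);return P[:3,3],r
def at(d,u,v,z):
    o,r=ray(d,u,v);return o+r*(z-o[2])/r[2]
def proj(d,p):
    P=d['pose'];c=P[:3,:3].T@(np.array(p)-P[:3,3]);return d['fx']*c[0]/c[2]+d['cx'],d['fy']*c[1]/c[2]+d['cy']
def load(n): return dict(np.load('pics/%s.npz'%n))
def go(p,yaw):
    """tool-frame shift (mm) and turn (deg) to reach TCP p pointing down, tool y axis at world yaw deg"""
    s=telemetry.sense();Rt=R.from_quat(s['tool_rot'])
    y=np.array([np.cos(np.radians(yaw)),np.sin(np.radians(yaw)),0])
    best=None
    for sg in (1,-1):
        z=np.array([0,0,-1.]);yy=sg*y;x=np.cross(yy,z);T=R.from_matrix(np.c_[x,yy,z])
        rv=(Rt.inv()*T).as_rotvec(degrees=True)
        if best is None or np.linalg.norm(rv)<np.linalg.norm(best):best=rv
    return np.round(Rt.inv().apply(np.array(p)-s['tcp_pos'])*1000,1),np.round(best,1)
E
python3 - <<'E'
from h import *
t=load('top0');s=load('scene0')
a=crop(t,240,160,430,260,4);b=crop(t,120,120,200,170,4)
cv2.imwrite('pics/c1.png',crop(t,240,160,430,265,4))
b=np.zeros((600,800,3),np.uint8)
x=crop(t,100,122,200,197,4);b[:300,:400]=x
x=crop(s,320,185,385,290,4);b[:420,420:680]=x
cv2.imwrite('pics/c2.png',b)
E
```

```text
(no output)
```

View pics/c1.png

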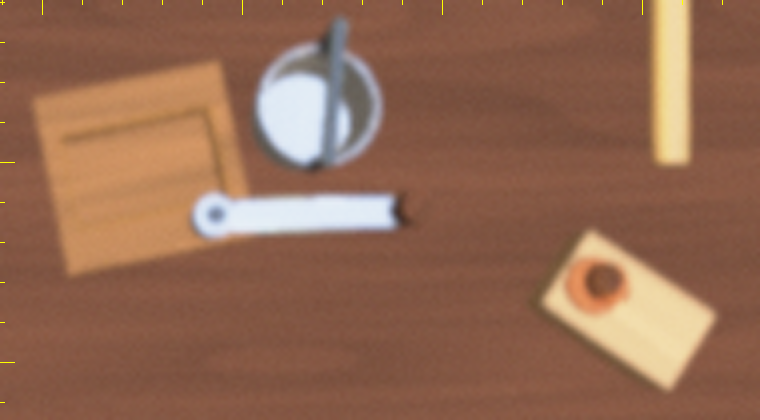

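View pics/c2.png

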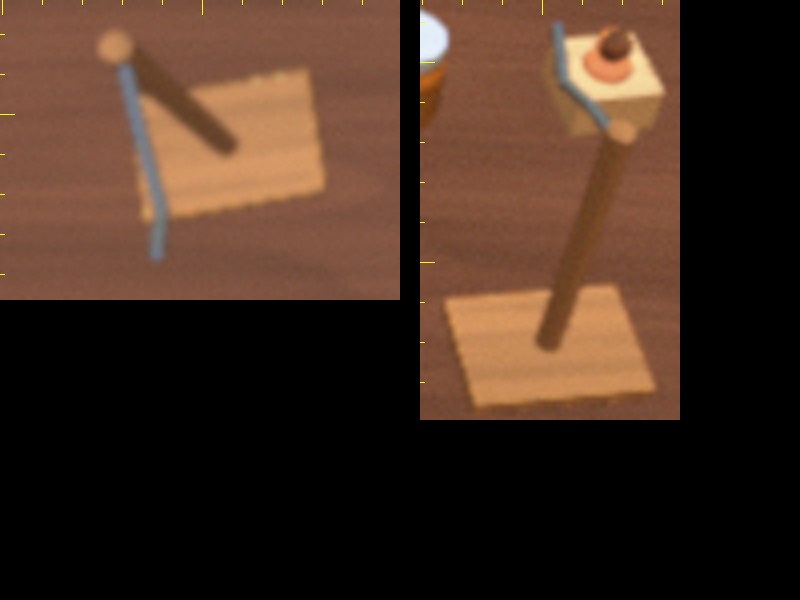

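```bash
cat > m.py <<'E'
from h import *
t=load('top0');s=load('scene0')
def A(x,y,z,ox=240,oy=160,d=t): return at(d,ox+(x+.5)/4-.5,oy+(y+.5)/4-.5,z)
pr=lambda n,*v:print(n,*[np.round(q,4) for q in v])
rect=lambda pts:cv2.minAreaRect(np.float32(np.array(pts)[:,:2]*1000))
j=[A(33,100,.036),A(220,62,.036),A(256,235,.036),A(68,275,.036)]
pr('jig',rect(j)[0],rect(j)[1],rect(j)[2]); print(np.round(j,3)[:,:2].tolist())
pr('hub',A(214,215,.085),'barend',A(398,212,.071))
pr('pot rim',A(319,104,.075),'handle ends',A(341,24,.125),A(328,162,.125))
c=[A(591,231,.045),A(716,317,.045),A(671,390,.045),A(541,303,.045)]
pr('carv',*rect(c));pr('head',A(606,280,.08));print(np.round(c,3)[:,:2].tolist())
S=lambda x,y,z:A(x,y,z,100,122)
pr('stand post',S(116,47,.241),'seat',S(162,215,.199),'tip',S(157,258,.219))
f=[S(308,70,.016),S(325,188,.016),S(145,220,.016)];pr('foot',*f)
Q=lambda x,y,z:A(x-420,y,z,320,185,s)
pr('sc post',Q(622,130,.241),'seat',Q(566,84,.199),'tip',Q(557,25,.219),'foot',Q(445,298,.016),Q(615,286,.016),Q(655,388,.016),Q(476,407,.016))
E
python3 m.py
```

```text
jig [565.4181 -75.4984] [123.2492 133.3522] 10.6493
[[0.614, 0.001], [0.638, -0.13], [0.518, -0.15], [0.493, -0.021]]Traceback (most recent call last):
  File "m.py", line 8, in <module>
    pr('hub',A(214,215,.085),'barend',A(398,212,.071))
    ~~^^^^^^^^^^^^^^^^^^^^^^^^^^^^^^^^^^^^^^^^^^^^^^^^
  File "m.py", line 4, in <lambda>
    pr=lambda n,*v:print(n,*[np.round(q,4) for q in v])
                             ~~~~~~~~^^^^^
    return _wrapfunc(a, 'round', decimals=decimals, out=out)
    return _wrapit(obj, method, *args, **kwds)
    result = getattr(arr, method)(*args, **kwds)
numpy._core._exceptions._UFuncNoLoopError: ufunc 'multiply' did not contain a loop with signature matching types (dtype('<U6'), dtype('float64')) -> None
```

```bash
sed -i 's/print(n,\*\[np.round(q,4) for q in v\])/print(n,*[q if isinstance(q,str) else np.round(q,4) for q in v])/' m.py; python3 m.py
```

```text
jig [565.4181 -75.4984] [123.2492 133.3522] 10.6493
[[0.614, 0.001], [0.638, -0.13], [0.518, -0.15], [0.493, -0.021]]
hub [ 0.5275 -0.1168  0.085 ] barend [ 0.5286 -0.24    0.071 ]
pot rim [ 0.6011 -0.19    0.075 ] handle ends [ 0.6441 -0.1968  0.125 ] [ 0.5561 -0.1848  0.125 ]
carv [ 462.6668 -398.7568] [102.3298  60.4475] 54.5612
head [ 0.4811 -0.3711  0.08  ]
[[0.516, -0.376], [0.456, -0.457], [0.408, -0.423], [0.468, -0.34]]
stand post [0.6993 0.2613 0.241 ] seat [0.612  0.2469 0.199 ] tip [0.5834 0.2427 0.219 ]
foot [0.7533 0.2038 0.016 ] [0.6666 0.1907 0.016 ] [0.6457 0.318  0.016 ]
sc post [0.6993 0.2638 0.241 ] seat [0.6216 0.2496 0.199 ] tip [0.5862 0.2445 0.219 ] foot [0.6671 0.1932 0.016 ] [0.6483 0.3196 0.016 ] [0.7341 0.3332 0.016 ] [0.757  0.2068 0.016 ]
```

```bash
cat >> h.py <<'E'
def plan(seq,start=None):
    """per call: target (x,y,z,yaw_y deg[,...]) -> tool shift mm, turn about tool z deg, from previous target"""
    if start is None:
        s=telemetry.sense();Rt=R.from_quat(s['tool_rot']);y=Rt.apply([0,1,0])
        start=(*s['tcp_pos'],np.degrees(np.arctan2(y[1],y[0])))
    print('from',np.round(start,4))
    for q in seq:
        d=np.array(q[:3])-np.array(start[:3]);a=np.radians(start[3])
        Y=np.array([np.cos(a),np.sin(a),0]);Z=np.array([0,0,-1.]);X=np.cross(Y,Z)
        w=(q[3]-start[3]+180)%360-180
        print(q,'->',np.round([X@d*1000,Y@d*1000,Z@d*1000],1),'rz',round(-w,1));start=q
E
python3 - <<'E'
from h import *
plan([(.45,-.35,.23,-85),(.6223,-.1936,.19,-97.8),(.6223,-.1936,.106,-97.8)])
E
```

```text
from [  0.1593  -0.6037   0.2304 -75.2294]
(0.45, -0.35, 0.23, -85) -> [ 345.7 -171.2    0.4] rz 9.8
(0.6223, -0.1936, 0.19, -97.8) -> [ 185.3 -140.8   40. ] rz 12.8
(0.6223, -0.1936, 0.106, -97.8) -> [ 0.  0. 84.] rz -0.0
```

Call:
move_arm(commands="50 -25 0 0 0 2 1; 104 -51 0 0 0 4 1; 158 -78 0 0 0 6 1; 212 -105 0 0 0 8 1; 266 -132 0 0 0 9.8 1")

```text
t: 0.72
tcp_pos: [0.3841, -0.4073, 0.231]
tool_rot: [0.999, 0.043, -0.0, -0.0]
force: [-0.3, 0.0, 0.3]
finger_gap: 1.004
gripper_force: 0.0
```

```bash
python3 - <<'E'
from h import *
plan([(.6223,-.1936,.19,-97.8),(.6223,-.1936,.106,-97.8)])
E
```

```text
from [  0.3841  -0.4073   0.231  -85.1116]
(0.6223, -0.1936, 0.19, -97.8) -> [ 255.6 -192.6   41. ] rz 12.7
(0.6223, -0.1936, 0.106, -97.8) -> [ 0.  0. 84.] rz -0.0
```

Call:
move_arm(commands="45 -34 8 0 0 3 1; 97 -73 16 0 0 6 1; 149 -112 24 0 0 9 1; 201 -151 33 0 0 12 1; 248 -187 41 0 0 12.7 1")

```text
t: 1.35
tcp_pos: [0.6103, -0.2037, 0.1905]
tool_rot: [0.998, -0.068, -0.0, -0.0]
force: [1.8, -0.5, 0.2]
finger_gap: 0.997
gripper_force: 0.0
```

```bash
python3 - <<'E'
from h import *
plan([(.6223,-.1936,.19,-97.8),(.6223,-.1936,.106,-97.8)])
d=snapshot('wrist');np.savez('pics/w1.npz',**d)
cv2.imwrite('pics/w1.png',d['image'][:,:,::-1])
for p in [(.6441,-.1968,.125),(.5561,-.1848,.125),(.601,-.19,.075)]: print(np.round(proj(d,p),1))
E
```

```text
from [  0.6103  -0.2037   0.1905 -97.762 ]
(0.6223, -0.1936, 0.19, -97.8) -> [ 10.5 -11.6   0.5] rz 0.0
(0.6223, -0.1936, 0.106, -97.8) -> [ 0.  0. 84.] rz -0.0
[239.1 160.3]
[241.  283.5]
[242.1 201.8]
```

View pics/w1.png

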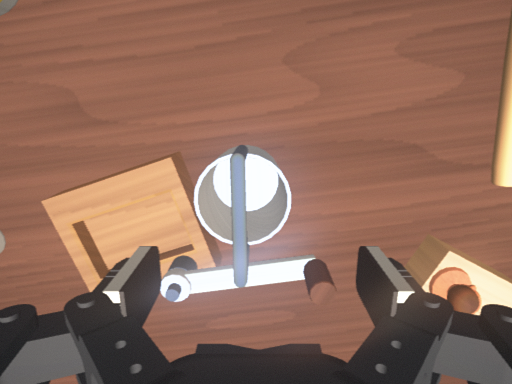

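Call:
move_arm(commands="5 -6 0 0 0 0 0.6; 10 -11 20 0 0 0 0.6; 10.5 -11.6 50 0 0 0 0.6; 10.5 -11.6 80 0 0 0 0.6; 10.5 -11.6 84.5 0 0 0 0.6", grip_force=90)

```text
t: 2.02
tcp_pos: [0.618, -0.1956, 0.1034]
tool_rot: [0.998, -0.069, -0.003, -0.001]
force: [-0.2, -0.1, 0.2]
finger_gap: 0.798
gripper_force: 0.0
```

Call:
move_arm(commands="0 0 0 0 0 0 0.3; 0 0 0 0 0 0 -0.2; 0 0 0 0 0 0 -1; 0 0 0 0 0 0 -1; 0 0 0 0 0 0 -1")

```text
t: 2.65
tcp_pos: [0.622, -0.1951, 0.1078]
tool_rot: [0.998, -0.067, 0.001, 0.0]
force: [0.5, 1.9, 4.8]
finger_gap: 0.078
gripper_force: 88.0
```

```bash
python3 - <<'E'
from h import *
plan([(.622,-.194,.286,-97.8),(.594,-.043,.286,-62.2),(.566,.108,.286,-26.6),(.5386,.2587,.286,9.0),(.5386,.2587,.215,9)],(.6223,-.1936,.106,-97.8))
E
```

```text
from [  0.6223  -0.1936   0.106  -97.8   ]
(0.622, -0.194, 0.286, -97.8) -> [  -0.2    0.4 -180. ] rz -0.0
(0.594, -0.043, 0.286, -62.2) -> [ -48.2 -145.8    0. ] rz -35.6
(0.566, 0.108, 0.286, -26.6) -> [  45.7 -146.6    0. ] rz -35.6
(0.5386, 0.2587, 0.286, 9.0) -> [122.5 -92.    0. ] rz -35.6
(0.5386, 0.2587, 0.215, 9) -> [ 0.  0. 71.] rz -0.0
```

Call:
move_arm(commands="0 0 -10 0 0 0 -1; 0 0 -40 0 0 0 -1; 0 0 -85 0 0 0 -1; 0 0 -130 0 0 0 -1; 0 0 -180 0 0 0 -1")

```text
t: 3.28
tcp_pos: [0.62, -0.1949, 0.2871]
tool_rot: [0.998, -0.067, -0.001, -0.0]
force: [0.8, 0.3, -2.6]
finger_gap: 0.079
gripper_force: 87.8
```

Lifted (weight −2.2 N plausible). Carry over.

Call:
move_arm(commands="-10 -29 0 0 0 -7 -1; -19 -58 0 0 0 -14 -1; -29 -87 0 0 0 -21 -1; -39 -117 0 0 0 -29 -1; -48 -146 0 0 0 -35.6 -1")

```text
t: 3.9
tcp_pos: [0.5921, -0.0431, 0.2862]
tool_rot: [0.97, 0.243, -0.001, -0.0]
force: [0.7, -0.2, -2.1]
finger_gap: 0.076
gripper_force: 87.9
```

Call:
move_arm(commands="9 -29 0 0 0 -7 -1; 18 -58 0 0 0 -14 -1; 27 -88 0 0 0 -21 -1; 36 -117 0 0 0 -29 -1; 46 -147 0 0 0 -35.6 -1")

```text
t: 4.53
tcp_pos: [0.5641, 0.1081, 0.2863]
tool_rot: [0.849, 0.528, -0.001, -0.0]
force: [1.2, -0.2, -2.3]
finger_gap: 0.086
gripper_force: 88.0
```

Call:
move_arm(commands="25 -18 0 0 0 -7 -1; 49 -37 0 0 0 -14 -1; 74 -55 0 0 0 -21 -1; 98 -74 0 0 0 -29 -1; 122.5 -92 0 0 0 -35.6 -1")

```text
t: 5.15
tcp_pos: [0.5365, 0.2586, 0.2862]
tool_rot: [0.647, 0.762, -0.001, -0.0]
force: [0.2, -0.2, -2.3]
finger_gap: 0.083
gripper_force: 87.9
```

```bash
python3 - <<'E'
from h import *
telemetry.sense()
plan([(.5386,.2587,.215,9)])
t=snapshot('top');s=snapshot('scene');np.savez('pics/top1.npz',**t);np.savez('pics/scene1.npz',**s)
b=np.zeros((600,800,3),np.uint8)
x=crop(t,80,100,200,220,4);b[:480,:480]=x[:480,:480]
x=crop(s,310,120,390,260,4);b[:560,480:800]=x
cv2.imwrite('pics/c3.png',b)
E
```

```text
from [0.5365 0.2586 0.2862 9.2989]
(0.5386, 0.2587, 0.215, 9) -> [-0.3  2.1 71.2] rz 0.3
```

View pics/c3.png

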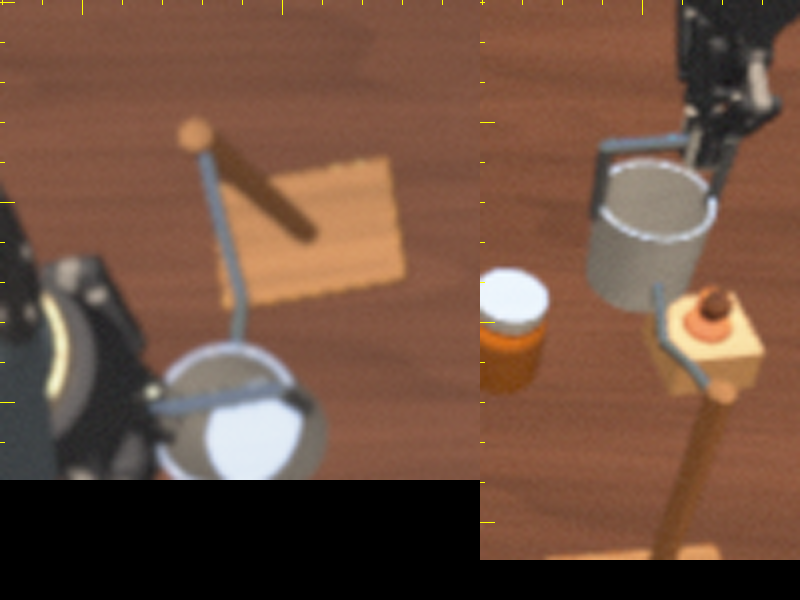

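```bash
python3 - <<'E'
from h import *
t=load('top1');s=load('scene1')
pt=lambda x,y:(80+(x+.5)/4-.5,100+(y+.5)/4-.5)
ps=lambda x,y:(310+(x-480+.5)/4-.5,120+(y+.5)/4-.5)
def tri(a,b):
    o1,r1=ray(t,*a);o2,r2=ray(s,*b)
    k=np.linalg.lstsq(np.c_[r1,-r2],o2-o1,rcond=None)[0]
    return np.round((o1+r1*k[0]+o2+r2*k[1])/2,4),np.round(np.linalg.norm(o1+r1*k[0]-o2-r2*k[1]),4)
print('free end',tri(pt(290,386),ps(604,147)))
print('rim',tri(pt(232,412),ps(657,200)))
print('tip',tri(pt(236,340),ps(657,288)),'seat',tri(pt(241,298),ps(665,338)),'post',tri(pt(195,134),ps(722,390)))
# expected free end
c=np.array([.5386,.2587]);u=np.array([-.156,.988]);e=c-u*(.022+.043);print('exp',e,'centre',c-u*.022)
print(np.round(proj(t,(*e,.305)),1),np.round(pt(290,386),1),np.round(proj(s,(*e,.305)),1),np.round(ps(604,147),1))
E
```

```text
free end (array([0.5485, 0.1933, 0.3033]), np.float64(0.0098))
rim (array([0.542 , 0.2382, 0.2546]), np.float64(0.0101))
tip (array([0.5872, 0.2443, 0.2171]), np.float64(0.0007)) seat (array([0.6153, 0.249 , 0.1979]), np.float64(0.0021)) post (array([0.6999, 0.2627, 0.2413]), np.float64(0.0018))
exp [0.54874 0.19448] centre [0.542032 0.236964]
[148.7 195.8] [152.1 196.1] [339.3 156.3] [340.6 156.4]
```

Call:
move_arm(commands="0 0 15 0 0 0 -1; 0 0 35 0 0 0 -1; 0 0 55 0 0 0 -1; 0 0 72 0 0 0 -1; 0 0 72 0 0 0 -1")

```text
t: 5.88
tcp_pos: [0.536, 0.2563, 0.2121]
tool_rot: [0.65, 0.76, -0.003, -0.002]
force: [-0.4, -0.2, -2.0]
finger_gap: 0.085
gripper_force: 87.9
```

Call:
move_arm(commands="0 15 0 0 0 0 -1; 0 35 0 0 0 0 -1; 0 55 0 0 0 0 -1; 0 75 0 0 0 0 -1; 0 75 0 0 0 0 -1")

```text
t: 6.5
tcp_pos: [0.6145, 0.2698, 0.2155]
tool_rot: [0.649, 0.76, 0.002, 0.001]
force: [-0.2, -0.0, -2.8]
finger_gap: 0.08
gripper_force: 88.0
```

Call:
move_arm(commands="0 0 6 0 0 0 -1; 0 0 13 0 0 0 -1; 0 0 20 0 0 0 -1; 0 0 26 0 0 0 -1; 0 0 26 0 0 0 -1")

```text
t: 7.12
tcp_pos: [0.6122, 0.27, 0.1887]
tool_rot: [0.649, 0.761, 0.001, 0.0]
force: [1.0, 0.4, -2.3]
finger_gap: 0.087
gripper_force: 88.2
```

Call:
move_arm(commands="0 0 1 0 0 0 -1; 0 0 2 0 0 0 -1; 0 0 3 0 0 0 -1; 0 0 3 0 0 0 -1; 0 0 3 0 0 0 -1")

```text
t: 7.75
tcp_pos: [0.613, 0.2702, 0.1872]
tool_rot: [0.649, 0.761, 0.002, 0.001]
force: [1.7, 0.5, 4.6]
finger_gap: 0.081
gripper_force: 88.8
```

```bash
python3 - <<'E'
from h import *
t=snapshot('top');s=snapshot('scene');q=telemetry.sense();print(q['force'],q['tcp_pos'])
np.savez('pics/top2.npz',**t);np.savez('pics/scene2.npz',**s)
b=np.zeros((600,800,3),np.uint8)
x=crop(t,80,100,200,220,4);b[:480,:480]=x[:480,:480]
x=crop(s,310,130,390,270,4);b[:560,480:800]=x
cv2.imwrite('pics/c4.png',b)
E
```

```text
[ 1.35880561 -0.00984597  5.59539105] [0.61303479 0.27016917 0.18721528]
```

View pics/c4.png

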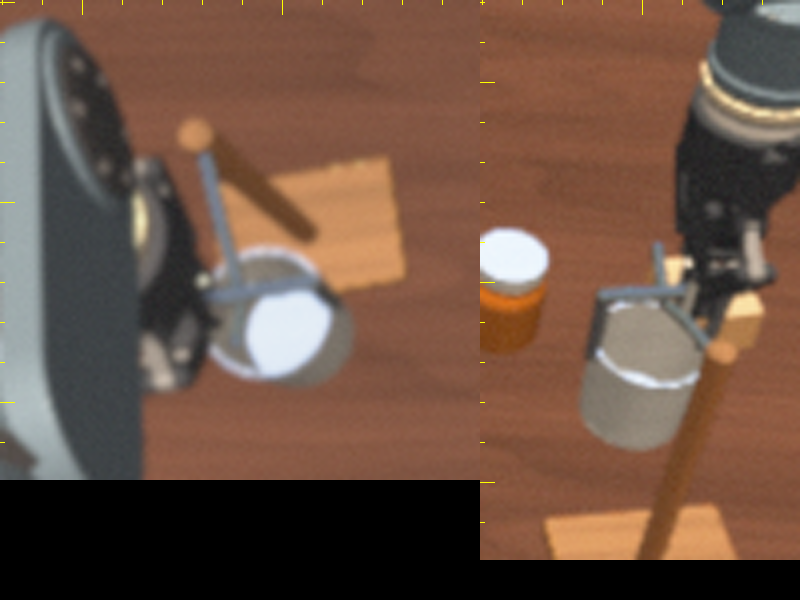

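Call:
move_arm(commands="0 0 0 0 0 0 -0.6; 0 0 0 0 0 0 -0.3; 0 0 0 0 0 0 0; 0 0 0 0 0 0 0; 0 0 0 0 0 0 0")

```text
t: 8.48
tcp_pos: [0.6115, 0.2699, 0.1855]
tool_rot: [0.649, 0.761, -0.0, -0.0]
force: [-0.7, -0.1, 0.6]
finger_gap: 0.503
gripper_force: 0.0
```

Call:
move_arm(commands="0 0 -10 0 0 0 0; 0 0 -30 0 0 0 0; 0 0 -60 0 0 0 0; 0 0 -90 0 0 0 0; 0 0 -120 0 0 0 0")

```text
t: 9.1
tcp_pos: [0.6117, 0.2699, 0.3076]
tool_rot: [0.649, 0.761, 0.0, 0.0]
force: [0.0, -0.3, -1.3]
finger_gap: 0.498
gripper_force: 0.0
```

```bash
python3 - <<'E'
from h import *
t=snapshot('top');s=snapshot('scene')
b=np.zeros((600,800,3),np.uint8)
x=crop(t,80,100,200,220,4);b[:480,:480]=x[:480,:480]
x=crop(s,310,130,390,270,4);b[:560,480:800]=x
cv2.imwrite('pics/c5.png',b)
plan([(.55,.04,.30,-6),(.51,-.18,.28,-21),(.4645,-.3964,.22,-36),(.4645,-.3964,.12,-36)],(.6127,.2704,.305,9))
E
```

```text
from [0.6127 0.2704 0.305  9.    ]
(0.55, 0.04, 0.3, -6) -> [-217.8  -98.     5. ] rz 15
(0.51, -0.18, 0.28, -21) -> [-223.   -16.8   20. ] rz 15
(0.4645, -0.3964, 0.22, -36) -> [-218.3   35.1   60. ] rz 15
(0.4645, -0.3964, 0.12, -36) -> [  0.   0. 100.] rz 0
```

View pics/c5.png

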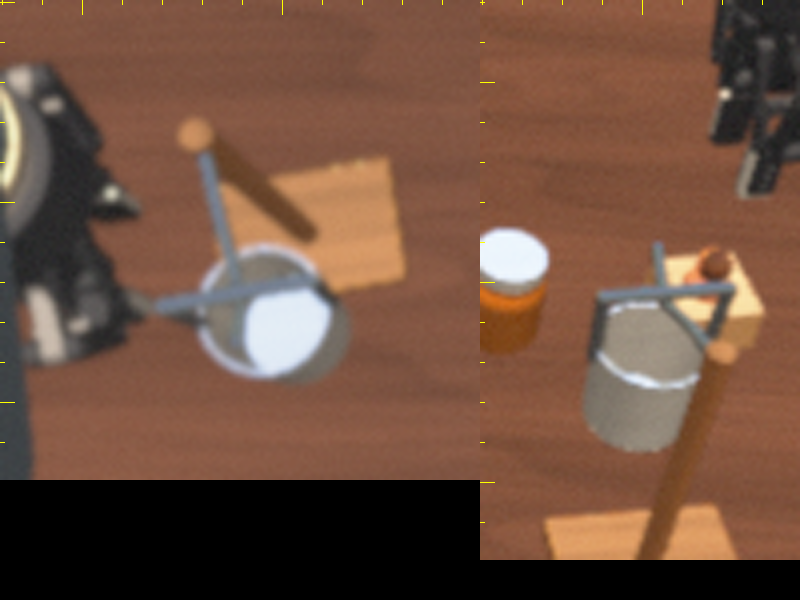

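Call:
move_arm(commands="-44 -20 1 0 0 3 0.5; -87 -39 2 0 0 6 1; -131 -59 3 0 0 9 1; -174 -78 4 0 0 12 1; -218 -98 5 0 0 15 1")

```text
t: 9.82
tcp_pos: [0.5482, 0.0379, 0.3001]
tool_rot: [0.743, 0.669, -0.0, -0.0]
force: [0.3, 0.2, 1.5]
finger_gap: 1.001
gripper_force: 0.0
```

Call:
move_arm(commands="-45 -3 4 0 0 3 1; -89 -7 8 0 0 6 1; -134 -10 12 0 0 9 1; -178 -13 16 0 0 12 1; -223 -17 20 0 0 15 1")

```text
t: 10.45
tcp_pos: [0.5085, -0.182, 0.28]
tool_rot: [0.824, 0.566, -0.0, -0.0]
force: [0.7, 0.2, 0.0]
finger_gap: 1.003
gripper_force: 0.0
```

Call:
move_arm(commands="-55 9 12 0 0 3 1; -109 18 24 0 0 6 1; -164 26 36 0 0 9 1; -218 35 48 0 0 15 1; -218 35 60 0 0 15 1")

```text
t: 11.08
tcp_pos: [0.4628, -0.4011, 0.2194]
tool_rot: [0.892, 0.452, -0.0, 0.001]
force: [0.1, -0.2, 0.6]
finger_gap: 1.001
gripper_force: 0.0
```

```bash
python3 - <<'E'
from h import *
d=snapshot('wrist');np.savez('pics/w2.npz',**d)
c=np.array([.4627,-.3988]);a=np.radians(54)
im=cv2.resize(d['image'][:,:,::-1],None,fx=1.5,fy=1.5,interpolation=cv2.INTER_CUBIC)
for sx,sy in ((1,1),(1,-1),(-1,-1),(-1,1)):
    p=c+[sx*.05*np.cos(a)-sy*.03*np.sin(a),sx*.05*np.sin(a)+sy*.03*np.cos(a)]
    u=proj(d,(*p,.045));print(sx,sy,np.round(u,1));cv2.circle(im,(int(u[0]*1.5),int(u[1]*1.5)),2,(0,255,0),-1)
cv2.imwrite('pics/w2.png',im)
plan([(.4645,-.3964,.1,-36)])
E
```

```text
1 1 [222.5 117.6]
1 -1 [286.4 117.4]
-1 -1 [284.4 217.5]
-1 1 [225.7 217.8]
from [  0.4623  -0.3975   0.2175 -36.0953]
(0.4645, -0.3964, 0.1, -36) -> [  2.2   1.1 117.5] rz -0.1
```

View pics/w2.png

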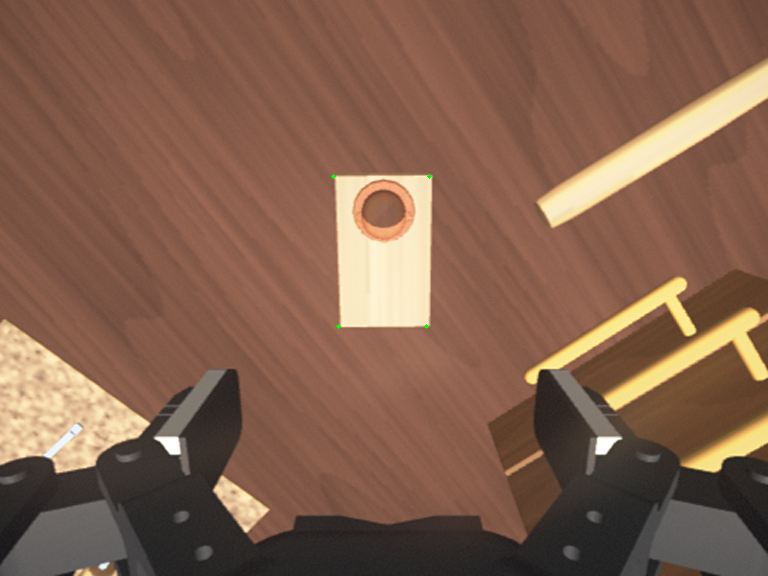

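Call:
move_arm(commands="1 1 40 0 0 0 1; 1 1 85 0 0 0 1; 1 1 130 0 0 0 1; 1 1 170 0 0 0 1; 1 1 196 0 0 0 1", grip_force=60)

```text
t: 11.75
tcp_pos: [0.4651, -0.3937, 0.0227]
tool_rot: [0.89, 0.456, -0.0, -0.002]
force: [0.2, -0.1, 0.8]
finger_gap: 1.0
gripper_force: 0.0
```

Call:
move_arm(commands="0 0 0 0 0 0 1; 0 0 0 0 0 0 0.7; 0 0 0 0 0 0 0.5; 0 0 0 0 0 0 0; 0 0 0 0 0 0 0")

```text
t: 12.38
tcp_pos: [0.4659, -0.3969, 0.0267]
tool_rot: [0.891, 0.455, 0.0, 0.001]
force: [-0.7, 0.8, 6.0]
finger_gap: 0.685
gripper_force: 67.5
```

```bash
python3 - <<'E'
from h import *
d=load('w1')
im=d['image'][:,:,::-1].copy()
c=np.array([.5654,-.0755]);a=np.radians(100.5)
M=np.array([[np.cos(a),-np.sin(a)],[np.sin(a),np.cos(a)]])
for hx,hy in((.066,.062),(.0515,.0315)):
  for sx,sy in ((1,1),(1,-1),(-1,-1),(-1,1)):
    p=c+M@[sx*hx,sy*hy];u=proj(d,(*p,.036));print(sx,sy,np.round(u,1))
    cv2.circle(im,(round(u[0]),round(u[1])),1,(0,255,0),-1)
cv2.imwrite('pics/w1b.png',cv2.resize(im[140:320,30:230],None,fx=3,fy=3,interpolation=cv2.INTER_CUBIC))
plan([(.4659,-.3962,.2,-36),(.515,-.235,.2,-13),(.5648,-.0722,.12,10.5),(.5648,-.0722,.036,10.5)],(.4659,-.3962,.024,-36))
E
```

```text
1 1 [ 99.6 309.8]
1 -1 [ 42.1 202. ]
-1 -1 [171.8 158.7]
-1 1 [218.7 274.3]
1 1 [ 99.4 281.2]
1 -1 [ 70.8 226.1]
-1 -1 [169.9 194. ]
-1 1 [194.3 252.2]
from [ 4.659e-01 -3.962e-01  2.400e-02 -3.600e+01]
(0.4659, -0.3962, 0.2, -36) -> [   0.    0. -176.] rz 0
(0.515, -0.235, 0.2, -13) -> [159.3 -55.    0. ] rz -23
(0.5648, -0.0722, 0.12, 10.5) -> [169.8  11.9  80. ] rz -23.5
(0.5648, -0.0722, 0.036, 10.5) -> [ 0.  0. 84.] rz -0.0
```

View pics/w1b.png

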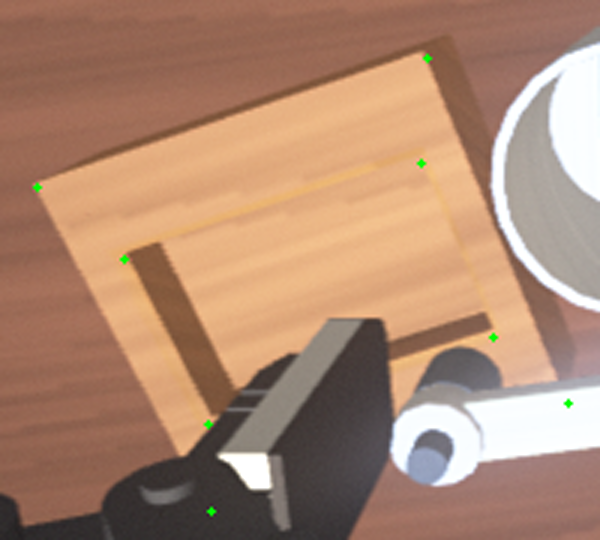

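Call:
move_arm(commands="0 0 -10 0 0 0 -0.3; 0 0 -40 0 0 0 -0.3; 0 0 -85 0 0 0 -0.3; 0 0 -130 0 0 0 -0.3; 0 0 -176 0 0 0 -0.3")

```text
t: 13.0
tcp_pos: [0.465, -0.3964, 0.2021]
tool_rot: [0.891, 0.454, -0.0, -0.0]
force: [-0.4, -0.4, -3.8]
finger_gap: 0.681
gripper_force: 66.2
```

Call:
move_arm(commands="32 -11 0 0 0 -5 -0.3; 64 -22 0 0 0 -10 -0.3; 96 -33 0 0 0 -15 -0.3; 128 -44 0 0 0 -20 -0.3; 159.3 -55 0 0 0 -23 -0.3")

```text
t: 13.62
tcp_pos: [0.5142, -0.2343, 0.2009]
tool_rot: [0.782, 0.624, 0.0, -0.0]
force: [1.2, 0.1, -3.4]
finger_gap: 0.685
gripper_force: 66.2
```

Call:
move_arm(commands="34 2 0 0 0 -5 -0.3; 68 5 0 0 0 -10 -0.3; 102 7 0 0 0 -15 -0.3; 136 9 0 0 0 -20 -0.3; 169.8 11.9 0 0 0 -23.5 -0.3")

```text
t: 14.25
tcp_pos: [0.5637, -0.0715, 0.2009]
tool_rot: [0.638, 0.77, -0.0, -0.0]
force: [0.2, -0.5, -4.7]
finger_gap: 0.683
gripper_force: 66.2
```

Call:
move_arm(commands="0 0 20 0 0 0 -0.3; 0 0 50 0 0 0 -0.3; 0 0 80 0 0 0 -0.3; 0 0 100 0 0 0 -0.3; 0 0 100 0 0 0 -0.3")

```text
t: 14.88
tcp_pos: [0.5627, -0.0724, 0.0995]
tool_rot: [0.639, 0.769, -0.001, -0.002]
force: [-0.8, -0.5, -3.5]
finger_gap: 0.686
gripper_force: 66.2
```

```bash
python3 - <<'E'
from h import *
snapshot('top')
plan([(.5648,-.0722,.1,10.5),(.5648,-.0722,.06,10.5)]);print(telemetry.sense()['force'])
E
```

```text
from [ 0.5636 -0.0726  0.1005 10.5649]
(0.5648, -0.0722, 0.1, 10.5) -> [0.2 1.3 0.5] rz 0.1
(0.5648, -0.0722, 0.06, 10.5) -> [ 0.  0. 40.] rz -0.0
[-0.01058466 -0.37136745 -4.05913501]
```

Call:
move_arm(commands="0 1.8 0 0 0 0 -0.3; 0 1.8 10 0 0 0 -0.3; 0 1.8 20 0 0 0 -0.3; 0 1.8 30 0 0 0 -0.3; 0 1.8 36 0 0 0 -0.3")

```text
t: 15.55
tcp_pos: [0.5652, -0.0722, 0.0636]
tool_rot: [0.639, 0.769, -0.0, -0.001]
force: [0.3, 0.2, -4.3]
finger_gap: 0.683
gripper_force: 66.3
```

Call:
move_arm(commands="0 0 2 0 0 0 -0.3; 0 0 4 0 0 0 -0.3; 0 0 6 0 0 0 -0.3; 0 0 8 0 0 0 -0.3; 0 0 10 0 0 0 -0.3")

```text
t: 16.18
tcp_pos: [0.5658, -0.0724, 0.0547]
tool_rot: [0.639, 0.769, 0.0, 0.0]
force: [0.1, -1.1, -4.0]
finger_gap: 0.68
gripper_force: 66.3
```

Call:
move_arm(commands="0 0 3 0 0 0 -0.3; 0 0 6 0 0 0 -0.3; 0 0 9 0 0 0 -0.3; 0 0 12 0 0 0 -0.3; 0 0 14 0 0 0 -0.3")

```text
t: 16.8
tcp_pos: [0.5657, -0.0724, 0.0406]
tool_rot: [0.639, 0.769, -0.0, -0.0]
force: [-3.9, 0.5, 9.2]
finger_gap: 0.685
gripper_force: 67.7
```

Call:
move_arm(commands="0 0 1 0 0 0 -0.3; 0 0 2 0 0 0 -0.3; 0 0 3 0 0 0 -0.3; 0 0 3 0 0 0 -0.3; 0 0 3 0 0 0 -0.3")

```text
t: 17.42
tcp_pos: [0.5657, -0.0723, 0.0406]
tool_rot: [0.639, 0.769, 0.0, 0.0]
force: [-4.4, 1.2, 17.0]
finger_gap: 0.689
gripper_force: 68.6
```

Call:
move_arm(commands="0 0 -2 0 0 0 0.75; 0 0 -2 0 0 0 0.9; 0 0 -2 0 0 0 1; 0 0 -2 0 0 0 1; 0 0 -2 0 0 0 1")

```text
t: 18.05
tcp_pos: [0.5657, -0.0724, 0.0394]
tool_rot: [0.639, 0.769, -0.0, -0.0]
force: [-0.4, 0.1, -0.8]
finger_gap: 1.001
gripper_force: 0.0
```

Call:
move_arm(commands="0 0 -30 0 0 0 1; 0 0 -60 0 0 0 1; 0 0 -100 0 0 0 1; 0 0 -130 0 0 0 1; 0 0 -160 0 0 0 1")

```text
t: 18.68
tcp_pos: [0.5655, -0.0723, 0.2007]
tool_rot: [0.639, 0.769, -0.0, -0.0]
force: [-0.6, 0.1, -0.8]
finger_gap: 0.997
gripper_force: 0.0
```

```bash
python3 - <<'E'
from h import *
d=load('w1');print('knob top',at(d,321,292,.111),'base',at(d,316,266,.071),'hub',at(d,173,292,.085))
c=np.array([.5654,-.0755]);a=np.radians(100.5);M=np.array([[np.cos(a),-np.sin(a)],[np.sin(a),np.cos(a)]])
pv=c+M@[-.036,.045];print('pivot',pv)
t=snapshot('top');np.savez('pics/top3.npz',**t)
# plinth top-face check: predicted corners vs bright-wood contour
pc=[proj(t,(*(c+M@[sx*.05,sy*.03]),.059)) for sx,sy in((1,1),(1,-1),(-1,-1),(-1,1))];print(np.round(pc,1).tolist())
im=t['image'].astype(int);m=((im[:,:,0]>200)&(im[:,:,1]>165)&(im[:,:,2]>110)&(im[:,:,2]<200)).astype(np.uint8)
m[:170]=0;m[240:]=0;m[:,:240]=0;m[:,310:]=0
n,l,st,ce=cv2.connectedComponentsWithStats(m);print(st[1:],ce[1:])
print(telemetry.sense()['tcp_pos'])
E
```

```text
knob top [ 0.53221221 -0.24252563  0.111     ] base [ 0.53226192 -0.24547113  0.071     ] hub [ 0.53201558 -0.1203511   0.085     ]
pivot [ 0.52771401 -0.11909778]
[[260.3, 215.1], [255.9, 193.3], [292.1, 186.0], [296.9, 207.6]]
[[257 192  11   9  56]
 [264 201  15  12  73]
 [293 200   5   9  27]
 [286 204   5   9  30]
 [260 207   3   3   6]
 [288 214   4   3  11]] [[261.         194.83928571]
 [273.         208.12328767]
 [294.88888889 204.48148148]
 [287.96666667 208.1       ]
 [260.66666667 208.33333333]
 [289.63636364 215.09090909]]
[ 0.5680181  -0.07296568  0.20464147]
```

```bash
cat > arc.py <<'E'
from h import *
pv=np.array([.529,-.119])
def pos(f): a=np.radians(f);return pv+.1245*np.array([np.cos(a),np.sin(a)])
def rows(f0,fs):
    p0=pos(f0);a=np.radians(f0+90);Y=np.array([np.cos(a),np.sin(a)]);X=np.array([-Y[1],Y[0]])
    for f in fs:
        d=(pos(f)-p0)*1000;print(f,np.round([X@d,Y@d],1),'rz',-(f-f0))
E
python3 - <<'E'
from arc import *
rows(0,[7,14,21,28,35])
plan([(.530,-.2435,.2,0.3),(.530,-.2435,.083,.3)])
E
```

```text
7 [ 0.9 15.2] rz -7
14 [ 3.7 30.1] rz -14
21 [ 8.3 44.6] rz -21
28 [14.6 58.4] rz -28
35 [22.5 71.4] rz -35
from [ 0.568  -0.073   0.2046 10.5863]
(0.53, -0.2435, 0.2, 0.3) -> [-160.6  -68.7    4.6] rz 10.3
(0.53, -0.2435, 0.083, 0.3) -> [  0.   0. 117.] rz -0.0
```

Call:
move_arm(commands="-35 -14 0 0 0 2 0.6; -70 -28 0 0 0 4 -0.2; -105 -43 0 0 0 6 -0.2; -140 -57 0 0 0 8 -0.2; -162 -66.3 0 0 0 10.3 -0.2", grip_force=30)

```text
t: 19.35
tcp_pos: [0.5297, -0.2455, 0.199]
tool_rot: [0.706, 0.708, -0.0, -0.0]
force: [-0.5, 0.2, -0.6]
finger_gap: 0.399
gripper_force: 0.0
```

Call:
move_arm(commands="0 0 15 0 0 0 -0.2; 0 0 40 0 0 0 -0.2; 0 0 70 0 0 0 -0.2; 0 0 70 0 0 0 -0.2; 0 0 70 0 0 0 -0.2")

```text
t: 19.98
tcp_pos: [0.5306, -0.2431, 0.1297]
tool_rot: [0.705, 0.709, 0.0, -0.0]
force: [-0.6, -0.5, -0.1]
finger_gap: 0.401
gripper_force: 0.0
```

```bash
python3 - <<'E'
from h import *
t=snapshot('top');w=snapshot('wrist');np.savez('pics/top4.npz',**t);np.savez('pics/w4.npz',**w)
plan([(.530,-.2435,.083,.3)])
c=np.array([.5654,-.0755]);a=np.radians(100.5);M=np.array([[np.cos(a),-np.sin(a)],[np.sin(a),np.cos(a)]])
pc=[proj(t,(*(c+M@[sx*.05,sy*.03]),.059)) for sx,sy in((1,1),(1,-1),(-1,-1),(-1,1))];print(np.round(pc,1).tolist())
im=t['image'].astype(int)
# plinth pixels: paler than jig
m=((im[:,:,0]>205)&(im[:,:,1]>175)&(im[:,:,2]>120)&(im[:,:,2]<195)).astype(np.uint8)
m[:170]=0;m[235:]=0;m[:,:240]=0;m[:,310:]=0
p=np.argwhere(m)[:,::-1].astype(np.float32);print(len(p),cv2.minAreaRect(p),np.round(cv2.boxPoints(cv2.minAreaRect(p)),1).tolist())
print('hub clearance px sample',im[200,270],im[180,262])
E
```

```text
from [ 0.5311 -0.2438  0.1307  0.3132]
(0.53, -0.2435, 0.083, 0.3) -> [ 0.3 -1.1 47.7] rz 0.0
[[260.3, 215.1], [255.9, 193.3], [292.1, 186.0], [296.9, 207.6]]
591 ((276.7884521484375, 200.4423065185547), (21.96500587463379, 36.2814826965332), 78.69007110595703) [[256.79998779296875, 193.1999969482422], [292.3999938964844, 186.10000610351562], [296.70001220703125, 207.6999969482422], [261.20001220703125, 214.8000030517578]]
hub clearance px sample [218 134  84] [133  88  66]
```

Call:
move_arm(commands="0 0 10 0 0 0 -0.2; 0 0 20 0 0 0 -0.2; 0 0 30 0 0 0 -0.2; 0 0 38 0 0 0 -0.2; 0 0 46 0 0 0 -0.2")

```text
t: 20.7
tcp_pos: [0.5302, -0.2438, 0.0829]
tool_rot: [0.705, 0.709, -0.0, -0.0]
force: [0.0, -0.2, -0.5]
finger_gap: 0.399
gripper_force: 0.0
```

Call:
move_arm(commands="0.9 15.2 0 0 0 -7 -0.2; 3.7 30.1 0 0 0 -14 -0.2; 8.3 44.6 0 0 0 -21 -0.2; 14.6 58.4 0 0 0 -28 -0.2; 22.5 71.4 0 0 0 -35 -0.2")

```text
t: 21.32
tcp_pos: [0.6011, -0.2207, 0.0828]
tool_rot: [0.458, 0.889, -0.0, -0.001]
force: [-2.1, -0.8, -0.3]
finger_gap: 0.398
gripper_force: 0.6
```

Call:
move_arm(commands="0.9 15.2 0 0 0 -7 -0.2; 3.7 30.1 0 0 0 -14 -0.2; 8.3 44.6 0 0 0 -21 -0.2; 14.6 58.4 0 0 0 -28 -0.2; 22.5 71.4 0 0 0 -35 -0.2")

```text
t: 21.95
tcp_pos: [0.6467, -0.1614, 0.0829]
tool_rot: [0.169, 0.986, -0.0, -0.001]
force: [-0.8, -0.7, -0.1]
finger_gap: 0.402
gripper_force: 0.7
```

Call:
move_arm(commands="0.9 15.2 0 0 0 -7 -0.2; 3.7 30.1 0 0 0 -14 -0.2; 8.3 44.6 0 0 0 -21 -0.2; 14.6 58.4 0 0 0 -28 -0.2; 14.6 58.4 0 0 0 -28 -0.2")

```text
t: 22.58
tcp_pos: [0.6526, -0.1005, 0.0832]
tool_rot: [-0.072, 0.997, 0.0, -0.0]
force: [0.2, 0.0, -0.1]
finger_gap: 0.405
gripper_force: 0.0
```

```bash
python3 - <<'E'
from arc import *
rows(0,[2,4,5,6,7]);s=telemetry.sense();print(s['force'],s['tcp_pos']);d=s['tcp_pos'][:2]-pv;print(np.degrees(np.arctan2(d[1],d[0])))
E
```

```text
2 [0.1 4.3] rz -2
4 [0.3 8.7] rz -4
5 [ 0.5 10.9] rz -5
6 [ 0.7 13. ] rz -6
7 [ 0.9 15.2] rz -7
[ 0.2024452   0.02207209 -0.09137388] [ 0.65259899 -0.10046907  0.08320007]
8.526722859036441
```

Call:
move_arm(commands="0.1 3 0 0 0 -2 -0.2; 0.2 6 0 0 0 -3 -0.2; 0.3 8 0 0 0 -4 -0.2; 0.4 9 0 0 0 -5 -0.2; 0.5 10 0 0 0 -5 -0.2")

```text
t: 23.2
tcp_pos: [0.6511, -0.0918, 0.0837]
tool_rot: [-0.116, 0.993, -0.0, 0.0]
force: [1.3, -0.8, -1.4]
finger_gap: 0.4
gripper_force: 0.5
```

Call:
move_arm(commands="0 1 0 0 0 0 -0.2; 0 2 0 0 0 0 -0.2; 0 3 0 0 0 0 -0.2; 0 3 0 0 0 0 -0.2; 0 3 0 0 0 0 -0.2")

```text
t: 23.82
tcp_pos: [0.6502, -0.0886, 0.0837]
tool_rot: [-0.116, 0.993, 0.0, -0.0]
force: [0.6, -1.0, 0.6]
finger_gap: 0.399
gripper_force: 0.3
```

Call:
move_arm(commands="0 1 0 0 0 0 -0.2; 0 2 0 0 0 0 -0.2; 0 3 0 0 0 0 -0.2; 0 3 0 0 0 0 -0.2; 0 3 0 0 0 0 -0.2")

```text
t: 24.45
tcp_pos: [0.6501, -0.0884, 0.0837]
tool_rot: [-0.116, 0.993, -0.002, 0.0]
force: [1.1, -7.8, -1.6]
finger_gap: 0.401
gripper_force: 3.9
```

```bash
python3 - <<'E'
from arc import *
s=telemetry.sense();print(s['force'],s['tcp_pos']);d=s['tcp_pos'][:2]-pv;print(np.degrees(np.arctan2(d[1],d[0])))
E
```

```text
[ 1.14237345 -7.77551945 -1.55042006] [ 0.65014509 -0.08840422  0.08368429]
14.173932315854303
```

Call:
move_arm(commands="0 -4 0 0 0 0 -0.2; 0 -8 0 0 0 0 -0.2; 0 -8 0 0 0 0 -0.2; 0 -8 -20 0 0 0 -0.2; 0 -8 -50 0 0 0 -0.2")

```text
t: 25.08
tcp_pos: [0.6508, -0.093, 0.1343]
tool_rot: [-0.116, 0.993, 0.001, -0.001]
force: [-0.7, 0.5, -0.1]
finger_gap: 0.397
gripper_force: 0.0
```

Call:
move_arm(commands="-20 0 -50 0 0 0 -0.2; -60 0 -80 0 0 0 -0.2; -100 -40 -100 0 0 0 -0.2; -100 -90 -100 0 0 0 -0.2; -100 -140 -100 0 0 0 -0.2")

```text
t: 25.7
tcp_pos: [0.7819, -0.207, 0.236]
tool_rot: [-0.117, 0.993, -0.0, 0.001]
force: [0.3, 0.0, -0.9]
finger_gap: 0.398
gripper_force: 0.0
```

```bash
python3 - <<'E'
from h import *
t=snapshot('top');s=snapshot('scene');im=t['image'].astype(int)
# steel bar: bright, low saturation, near jig
m=((im.min(2)>150)&(im.max(2)-im.min(2)<45)).astype(np.uint8);m[:150]=0;m[240:]=0;m[:,250:][:,90:]=0;m[:,:230]=0
n,l,st,ce=cv2.connectedComponentsWithStats(m);k=1+np.argmax(st[1:,4]);p=np.argwhere(l==k)[:,::-1]
print(st[k],ce[k]);x,y,*_=0,0;v=cv2.fitLine(p.astype(np.float32),cv2.DIST_L2,0,.01,.01).ravel()
top=p[p[:,1]==p[:,1].min()].mean(0);a=at(t,*(v[2:]-v[:2]*10),.071);b=at(t,*(v[2:]+v[:2]*10),.071)
print('bar dir deg',np.degrees(np.arctan2(*(b-a)[[1,0]])),'end',at(t,*top,.071))
# other objects: difference between start and now
for n,d in(('top',t),('scene',s)):
    o=load(n+'0')['image'].astype(int);df=(np.abs(o-d['image'].astype(int)).max(2)>60).astype(np.uint8)
    N,L,S,C=cv2.connectedComponentsWithStats(df);print(n,[q.tolist() for q in S[1:] if q[4]>12])
# pot on hook unchanged since c5?
d2=load('top2')['image'].astype(int);df=np.abs(d2-im).max(2)[155:200,135:170]>60;print('pot diff',df.sum())
print(telemetry.sense()['tcp_pos'],telemetry.sense()['force'])
E
```

```text
[244 228  34  12 221] [257.28959276 235.47058824]
bar dir deg -98.74966024962278 end [ 0.49219501 -0.00377375  0.071     ]
top [[336, 0, 11, 24, 92], [334, 0, 90, 108, 4422], [332, 29, 14, 20, 162], [360, 35, 10, 13, 36], [318, 46, 22, 34, 410], [298, 85, 81, 142, 6656], [309, 92, 13, 19, 92], [381, 102, 5, 9, 26], [301, 124, 5, 9, 17], [379, 146, 12, 33, 109], [130, 152, 120, 119, 7880], [233, 160, 155, 167, 12880], [131, 167, 8, 10, 41], [305, 179, 17, 21, 291], [130, 182, 7, 9, 21], [324, 187, 3, 9, 23], [375, 218, 44, 39, 864], [172, 229, 22, 23, 396], [124, 232, 15, 30, 348], [219, 242, 20, 51, 143], [372, 265, 21, 58, 134], [156, 283, 17, 21, 128], [203, 315, 10, 25, 52], [167, 317, 5, 5, 17], [142, 320, 21, 57, 558], [223, 334, 33, 8, 161], [351, 335, 11, 6, 41], [248, 344, 46, 17, 225], [271, 344, 11, 3, 20], [198, 347, 6, 8, 24], [233, 346, 13, 3, 17], [325, 360, 8, 6, 14], [294, 364, 58, 17, 339], [136, 367, 21, 17, 180], [358, 367, 50, 17, 428], [190, 370, 6, 8, 23]]
scene [[48, 0, 67, 9, 526], [178, 0, 72, 74, 2717], [253, 0, 90, 100, 5088], [52, 12, 7, 10, 41], [252, 17, 17, 25, 136], [66, 33, 26, 17, 254], [230, 34, 62, 61, 797], [266, 43, 12, 17, 63], [100, 59, 9, 4, 22], [104, 60, 112, 111, 6137], [66, 62, 8, 7, 24], [215, 67, 11, 15, 52], [170, 74, 5, 7, 13], [75, 76, 5, 15, 40], [105, 80, 4, 7, 15], [247, 94, 4, 7, 16], [284, 96, 8, 20, 103], [151, 169, 9, 7, 33], [126, 170, 86, 66, 2085], [357, 200, 17, 14, 89], [339, 202, 26, 41, 541], [202, 204, 19, 7, 110], [220, 209, 35, 32, 516], [246, 210, 5, 5, 18]]
pot diff 806
[ 0.78117751 -0.21329085  0.23471385] [ 0.11888903  1.21444049 -0.17988854]
```

```bash
python3 - <<'E'
from h import *
plan([(.59,-.32,.25,80),(.38,-.42,.25,60)])
E
```

```text
from [  0.7812  -0.2133   0.2347 102.9529]
(0.59, -0.32, 0.25, 80) -> [210.2 -61.1 -15.3] rz 23.0
(0.38, -0.42, 0.25, 60) -> [ 189.4 -134.9    0. ] rz 20
```

Call:
move_arm(commands="42 -12 -3 0 0 4 0; 84 -24 -6 0 0 8 0; 126 -36 -9 0 0 12 0; 168 -48 -12 0 0 18 0; 210 -61 -15 0 0 23 0")

```text
t: 26.42
tcp_pos: [0.5893, -0.314, 0.2504]
tool_rot: [0.086, 0.996, -0.0, 0.001]
force: [0.0, -1.1, 0.9]
finger_gap: 0.5
gripper_force: 0.0
```

Call:
move_arm(commands="38 -27 0 0 0 4 0; 76 -54 0 0 0 8 0; 114 -81 0 0 0 12 0; 152 -108 0 0 0 16 0; 189 -135 0 0 0 20 0")

```text
t: 27.05
tcp_pos: [0.3804, -0.4154, 0.2501]
tool_rot: [0.257, 0.966, -0.0, 0.001]
force: [0.9, -0.5, 0.2]
finger_gap: 0.495
gripper_force: 0.0
```

```bash
python3 - <<'E'
from h import *
t=snapshot('top');s=snapshot('scene');im=t['image'].astype(int)
m=((im.min(2)>140)&(im.max(2)-im.min(2)<60)).astype(np.uint8);m[:150]=0;m[240:]=0;m[:,330:]=0;m[:,235:] ;m[:,:235]=0
n,l,st,ce=cv2.connectedComponentsWithStats(m)
for k in range(1,n):
    if st[k,4]>40:
        p=np.argwhere(l==k)[:,::-1].astype(np.float32);v=cv2.fitLine(p,cv2.DIST_L2,0,.01,.01).ravel()
        a=at(t,*(v[2:]-v[:2]*10),.071);b=at(t,*(v[2:]+v[:2]*10),.071)
        print(st[k],'dir',np.degrees(np.arctan2(*(b-a)[[1,0]]))%180,'centre',at(t,*ce[k],.071))
for n,d,bx in(('top',t,dict(glue=(203,188,224,210),jar=(169,226,200,254),spare=(106,230,140,264))),('scene',s,dict(glue=(284,210,303,242),jar=(303,185,329,220),spare=(352,188,382,222)))):
    o=load(n+'0')['image'].astype(int);df=np.abs(o-d['image'].astype(int)).max(2)>50
    for k,(x0,y0,x1,y1) in bx.items():print(n,k,df[y0:y1,x0:x1].sum())
# pot rim/bar on hook: compare with seated moment in scene (free part of pot)
d2=load('scene2')['image'].astype(int);df=np.abs(d2-s['image'].astype(int)).max(2)>50;print('pot scene diff',df[200:245,333:360].sum())
cv2.imwrite('pics/final_top.png',t['image'][:,:,::-1])
E
```

```text
[280 170  20  50 470] dir 11.042594682320015 centre [ 0.57725418 -0.10933532  0.071     ]
top glue 0
top jar 0
top spare 0
scene glue 0
scene jar 0
scene spare 246
pot scene diff 12
```

```bash
python3 -c "
from station import ticket
print(ticket.sign_off())"
```

```text
the job is handed in; nothing more can be done
None
```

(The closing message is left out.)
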